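# Sort the kiln unload

## Task

Sort what came out of the kiln: stand the terracotta jar upright in the wooden tray and the blue jar upright in the blue tray, each closed with the lid of its own colour, seated properly, and lay the white kiln prop flat inside the black tray. Set every piece down gently, never dropping it, and leave the glaze bottle and the green bowl undisturbed.

Things in the scene. Friction and masses are not known exactly. Their poses are not given: they have to be found in the camera images.
- clay_jar_center (a point): Unglazed orange-brown terracotta lidless cylindrical jar, standing upright and open at the top: 56 mm outside diameter, 70 mm high, wall 4 mm (mouth 48 mm wide). Point: the jar's centre, half-way up (35 mm above its underside); z is up along the jar. Loose, about 0.18 kg.
- blue_jar_center (a point): Blue-glazed lidless cylindrical jar, standing upright and open at the top: 56 mm outside diameter, 70 mm high, wall 4 mm (mouth 48 mm wide). Point: the jar's centre, half-way up (35 mm above its underside); z is up along the jar. Loose, about 0.18 kg.
- clay_lid_center (a point): Unglazed orange-brown terracotta jar lid, knob up, 40 mm high. From the bottom: tapered plug 6 mm high (30 mm wide below, 40 mm above), disc 58 mm wide and 6 mm thick, round knob 18 mm wide and 28 mm high. Point: on its axis half-way up, 20 mm above its underside and 8 mm above the disc; z up. On a jar the plug sits in the mouth, the disc on the rim, this point 14 mm above the rim. Loose, 0.07 kg.
- blue_lid_center (a point): Blue-glazed jar lid, knob up, 40 mm high. From the bottom: tapered plug 6 mm high (30 mm wide below, 40 mm above), disc 58 mm wide and 6 mm thick, round knob 18 mm wide and 28 mm high. Point: on its axis half-way up, 20 mm above its underside and 8 mm above the disc; z up. On a jar the plug sits in the mouth, the disc on the rim, this point 14 mm above the rim. Loose, 0.07 kg.
- kiln_prop_center (a point): Cream-white square kiln prop (a ceramic post) lying on its side: 90 mm long, 38 x 38 mm in section. Point: its centre, 19 mm above its underside as it lies; x along its length, z up. Loose, about 0.25 kg.
- wood_tray: Brown wooden ware tray: open square tray 150 x 150 mm outside, walls 5 mm thick, floor 5 mm thick, 15 mm high over all, fixed to the bench. Point: centre of its underside, at bench height; x and y along its sides, z up.
- blue_tray: Blue painted ware tray: open square tray 150 x 150 mm outside, walls 5 mm thick, floor 5 mm thick, 15 mm high over all, fixed to the bench. Point: centre of its underside, at bench height; x and y along its sides, z up.
- black_tray: Black plastic tray for kiln props: open square tray 150 x 150 mm outside, walls 5 mm thick, floor 5 mm thick, 22 mm high over all, fixed to the bench. Point: centre of its underside, at bench height; x and y along its sides, z up.
- glaze_bottle_center (a point): Bystander: white glaze bottle with a yellow cap and a paper label, 64 mm in diameter, 150 mm high, standing loose at one outer side of the trays; point half-way up its height.
- green_bowl_center (a point): Bystander: green bowl, 110 mm wide, 50 mm high, standing loose at the other outer side; point half-way up its height.

How it is judged:
At the end, for the whole second after the job is handed in: Each jar upright on the floor of its tray (centre within 44 mm of the tray's along each side, tilt under 0.1 rad), its own lid seated (within 8 mm sideways, 4 mm in height, 0.1 rad); prop flat on the black tray's floor (within 55 mm along each side, 4 mm in height); all at rest (x of clay_jar_center in the frame of wood_tray between -0.044 and 0.044 m and y of clay_jar_center in the frame of wood_tray between -0.044 and 0.044 m and z of clay_jar_center in the frame of wood_tray between 0.036 and 0.044 m and angle between each of clay_jar_center, blue_jar_center, clay_lid_center, blue_lid_center's own z axis and vertical below 0.1 rad and x of blue_jar_center in the frame of blue_tray between -0.044 and 0.044 m and y of blue_jar_center in the frame of blue_tray between -0.044 and 0.044 m and z of blue_jar_center in the frame of blue_tray between 0.036 and 0.044 m and horizontal distance between clay_lid_center and clay_jar_center below 0.008 m and z of clay_lid_center in the frame of clay_jar_center between 0.045 and 0.053 m and horizontal distance between blue_lid_center and blue_jar_center below 0.008 m and z of blue_lid_center in the frame of blue_jar_center between 0.045 and 0.053 m and x of kiln_prop_center in the frame of black_tray between -0.055 and 0.055 m and y of kiln_prop_center in the frame of black_tray between -0.055 and 0.055 m and z of kiln_prop_center in the frame of black_tray between 0.02 and 0.028 m and linear speed of each of clay_jar, blue_jar, clay_lid, blue_lid, kiln_prop below 0.02 m/s and angular speed of each of clay_jar, blue_jar, clay_lid, blue_lid, kiln_prop below 0.2 rad/s); the robot touches nothing.
It fails at once if a jar, a lid or the prop is dropped (falls freely from more than about 2 cm) ((contact force between clay_jar and anything else below 0.02 N and contact force between clay_jar and the fingers below 0.02 N and linear speed of clay_jar above 0.65 m/s) or (contact force between blue_jar and anything else below 0.02 N and contact force between blue_jar and the fingers below 0.02 N and linear speed of blue_jar above 0.65 m/s) or (contact force between clay_lid and anything else below 0.02 N and contact force between clay_lid and the fingers below 0.02 N and linear speed of clay_lid above 0.65 m/s) or (contact force between blue_lid and anything else below 0.02 N and contact force between blue_lid and the fingers below 0.02 N and linear speed of blue_lid above 0.65 m/s) or (contact force between kiln_prop and anything else below 0.02 N and contact force between kiln_prop and the fingers below 0.02 N and linear speed of kiln_prop above 0.65 m/s)).
It fails at once if the glaze bottle or the green bowl is disturbed (moved over 20 mm or tilted) ((distance of glaze_bottle_center from where it was at the start of the episode above 0.02 m or angle between glaze_bottle_center's own z axis and vertical above 0.2 rad) or (distance of green_bowl_center from where it was at the start of the episode above 0.02 m or angle between green_bowl_center's own z axis and vertical above 0.2 rad)).
It also fails if it takes over 144 s, if anything falls off the work surface, if the arm or the gripper's body presses on something with over 40 N, if the wrist force passes 120 N, or if a joint passes its speed limit or range.

## Robot

A 7-joint arm with a two-finger parallel gripper is mounted at the origin on the work surface. World frame = base frame: x ahead of the robot, y to its left, z up, the work surface at z = 0. Lengths are in m, angles in rad, forces in N, time in s.
With the tool pointing down it reaches from about 0.425 to 0.875 m from the base axis. Payload 4.7 kg.
Tool frame: the origin (TCP) lies on the centre line of the jaws, within the pads' length; the fingertips stand ahead of it and the grasp point (between the pads) lies 2 mm behind it (nose_length is the z of the fingertips in the tool frame, in m); z points along the fingers, y is the line along which they close (so a half turn about z gives the same grasp; the last joint's range is limited). The gripper opens to 87 mm and grips with 3 to 60 N. Pads are 19 mm wide; open, the fingers measure 117 mm over their backs; the gripper's body (75 mm by 190 mm) begins 51 mm behind the grasp point.
Start: joints at [1.181, 0.321, -0.07, 1.45, 0.023, 1.371, -0.057], TCP at [0.255, -0.598, 0.204] pointing down, gripper open.
Joint ranges: [-2.86, 2.86], [-0.3, 2.09], [-1.38, 1.24], [0.06, 2.45], [-1.56, 4.7], [0.09, 2.05], [-2.69, 2.69]. Speed limits (rad/s): [2.57, 2.57, 3.14, 3.14, 3.14, 3.14, 3.14].

## Interface

Orientations are given as a rotation vector (axis times angle).
In Python, from bench import * gives the robot as it stands.
- The arm moves only by the tool send_rows, never from a script. Its arguments are lists of equal length, an entry for each row: "xyz": the shift along the tool's x, y, z in mm, a list of three; "dr": the turn, a rotation vector about the tool's x, y, z in rad, a list of three. A call has exactly 10 rows; each row is the pose to reach, as a shift and turn from the pose commanded when the call began, along the tool's axes at that moment; what a row does not reach only later rows make up. A row lasts 1/12 s, in which the tool goes at most 41.7 mm and 7.16 degrees, less where a joint would pass 70% of its speed; a pose out of reach is approached as far as the arm can. A call with a gripper value outside its range is refused whole. "jaw" is the finger opening in mm, from 0 to 87, set as the call begins (left out, the last holds). The fingers move at their own pace and stop on an object; "grip_force" is the grip in N (left out, the last holds). Time passes only in rows, so rows that repeat a pose let the fingers close, or fill a call up. It gives the time, the measured TCP pose, the force, the opening and the grip force at its end, in the units of the state.
- get_state(): the state, without advancing time (a new reading comes with each control period).
- get_image(name): name is "side" or "top" or "wrist"; returns the picture (384x512x3 uint8, red, green, blue); there is no depth.
- calibration(name): a dict with "vfov" (degrees; the focal length in pixels is half the picture's height over the tangent of half this angle, whatever the lens; pixels are square), "cx", "cy" (the principal point, pixels), "rvec" (rotation vector, rad) and "tvec" (3), from world to camera coordinates, as OpenCV has them; the wrist camera has in their place "hand_eye" (4x4, takes a point from camera to tool coordinates, whose origin is the TCP and whose axes are the flange's). Camera axes: x right, y down, z forward; pixel columns grow to the right and rows downward; lengths in m; the calibration is good to about 2 mm. A picture is of the moment at which its call begins: read the wrist's pose just before it. calibration takes no time and is no camera call.
- close_job(): hands the job in; it is judged then, once.
The state is a dict: "time": time; "joint_positions": joint angles; "qd": joint speeds; "joint_torque": joint torques, N m; "position": TCP position; "tool_rot": TCP orientation; "ft_force": force on the tool from outside, world axes, zero at the start; "torque": the same for the moment, N m; "grip_width": opening from 0.0 (shut) to 1.0 (fully open); "grip_force": force on a finger pad.
Only numpy, scipy, OpenCV 4.12 (cv2) and the standard library are available. Lean on these libraries where they do the work, as an engineer would, in place of code of your own. Each camera call takes 0.05 s, during which the arm holds its last target. There are 200 camera calls.

## Working session

There is one attempt and no reset: what is moved stays moved. The work goes in short steps, Python scripts to look and compute and a tool call to move; the robot and the scene stay as the last step left them, time stands still between calls to the robot, and variables do not carry over. Pictures are saved under pics/ and viewed, at most 15 in all, crops included, and the job is handed in when it is done.

Besides the shell and the picture viewer there is one more tool, called by a JSON object that holds its "api" and its "payload". send_rows: Moves the arm, as the interface text tells. Its arguments: {"type":"object","properties":{"xyz":{"type":"array"},"dr":{"type":"array"},"jaw":{"type":"number"},"grip_force":{"type":"number"}},"required":["xyz","dr"]}

```bash
ls; mkdir -p pics
python3 - <<'E'
from bench import *
import cv2
for n in("top","side"):
    cv2.imwrite(f"pics/{n}0.png",get_image(n)[:,:,::-1]); print(n,calibration(n))
print(calibration("wrist")); print(get_state())
try: print(nose_length)
except Exception as e: print(e)
E
```

```text
pics
top {'vfov': 47.72927930587686, 'cx': 255.195989673298, 'cy': 193.44746306002497, 'rvec': array([ 2.16720667, -2.16152287,  0.11261696]), 'tvec': array([0.01825264, 0.51534305, 1.32509866])}
side {'vfov': 55.93378519361572, 'cx': 253.6428136766336, 'cy': 190.12127671405835, 'rvec': array([ 0.42782479, -2.49855209,  1.49784348]), 'tvec': array([0.47670163, 0.1512461 , 0.90242207])}
{'vfov': 62.00382559401996, 'cx': 254.08209720928733, 'cy': 191.12479839213964, 'hand_eye': array([[ 2.45777057e-05, -9.62649882e-01, -2.70749338e-01,
         7.42702590e-02],
       [ 9.99999762e-01, -1.63035413e-04,  6.70449364e-04,
         6.05199009e-04],
       [-6.89549731e-04, -2.70749290e-01,  9.62649649e-01,
        -1.80705376e-01],
       [ 0.00000000e+00,  0.00000000e+00,  0.00000000e+00,
         1.00000000e+00]])}
{'time': 0.1, 'joint_positions': array([ 1.18110177,  0.32174133, -0.07008856,  1.45157463,  0.02261032,
        1.37082625, -0.0568885 ]), 'qd': array([ 1.18245266e-03, -1.23837983e-03, -4.09304077e-04, -3.43296690e-03,
       -6.21524704e-05, -1.41629018e-03,  9.38021050e-04]), 'joint_torque': array([ 8.20766695e-05, -4.92570519e+01, -4.05620914e-01, -3.13397884e+01,
       -6.41585304e-02,  3.94475518e-02,  7.94792959e-05]), 'position': array([ 0.25512815, -0.59724171,  0.203365  ]), 'tool_rot': array([-3.07609767e+00, -6.29707207e-01,  7.15394514e-04]), 'ft_force': array([-0.26704696, -0.35242306, -0.25536227]), 'torque': array([ 0.05026222,  0.01377047, -0.02799019]), 'grip_force': 0.0, 'grip_width': 0.9989191466871459}
0.017
```

View pics/top0.png

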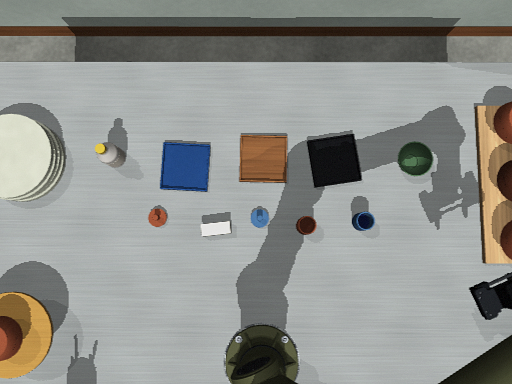

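View pics/side0.png

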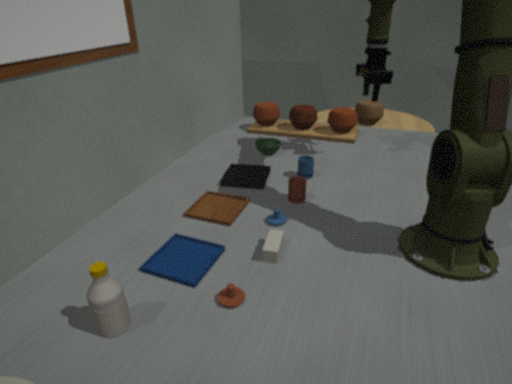

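```bash
cat > h.py <<'E'
from bench import *
import cv2, numpy as np
from scipy.spatial.transform import Rotation as R
def cam(name,st=None):
    c=calibration(name); f=192/np.tan(np.radians(c["vfov"])/2)
    if name=="wrist":
        T=np.eye(4); T[:3,:3]=R.from_rotvec(st["tool_rot"]).as_matrix(); T[:3,3]=st["position"]
        M=T@c["hand_eye"]; return f,c["cx"],c["cy"],M[:3,:3],M[:3,3]
    Rw=R.from_rotvec(np.ravel(c["rvec"])).as_matrix()
    return f,c["cx"],c["cy"],Rw.T,-Rw.T@np.ravel(c["tvec"])
def world(C,uv,z):
    f,cx,cy,Rm,t=C; uv=np.atleast_2d(uv).astype(float)
    d=np.c_[(uv[:,0]-cx)/f,(uv[:,1]-cy)/f,np.ones(len(uv))]@Rm.T
    return t+d*((z-t[2])/d[:,2])[:,None]
def proj(C,P):
    f,cx,cy,Rm,t=C; q=(np.atleast_2d(P)-t)@Rm; return q[:,:2]/q[:,2:]*f+[cx,cy]
def blob(m,box):
    k=np.zeros(m.shape,np.uint8); x0,y0,x1,y1=box; k[y0:y1,x0:x1]=m[y0:y1,x0:x1]
    c=max(cv2.findContours(k,0,2)[0],key=cv2.contourArea); return c
E
python3 - <<'E'
from h import *
im=cv2.imread("pics/top0.png"); C=cam("top"); print("cam",C[4])
hsv=cv2.cvtColor(im,cv2.COLOR_BGR2HSV); sat=hsv[...,1]>110; 
boxes=dict(blue_tray=(150,130,220,200,.015),wood=(232,125,294,190,.015),black=(300,125,368,195,.022),clay_lid=(140,200,175,235,.02),blue_lid=(245,200,275,235,.02),prop=(195,210,238,245,.038),clay_jar=(292,210,320,240,.06),blue_jar=(345,205,380,235,.06),bowl=(390,135,440,182,.04),bottle=(90,138,108,158,.15))
for n,(a,b,c,d,z) in boxes.items():
    m=sat
    if n=="prop": m=hsv[...,2]>215
    if n=="black": m=hsv[...,2]<35
    k=blob((m*255).astype(np.uint8),(a,b,c,d)); r=cv2.minAreaRect(k); w=world(C,cv2.boxPoints(r),z)
    print(n,np.round(r[0],1),np.round(world(C,r[0],z)[0][:2],3),"sz",np.round([np.linalg.norm(w[0]-w[1]),np.linalg.norm(w[1]-w[2])],3),"ang",np.round(np.arctan2(*(w[1]-w[0])[[1,0]])%(np.pi/2),3))
E
```

```text
cam [0.37000386 0.01449891 1.3728383 ]
blue_tray [184.6 166.3] [0.603 0.244] sz [0.15  0.151] ang 1.542
wood [263. 158.] [ 0.63  -0.005] sz [0.147 0.148] ang 0.002
black [333.7 160.1] [ 0.622 -0.228] sz [0.152 0.15 ] ang 0.155
clay_lid [157. 217.] [0.441 0.326] sz [0.052 0.054] ang 0.801
blue_lid [259.  217.5] [0.441 0.008] sz [0.053 0.05 ] ang 0.004
prop [215.  228.3] [0.406 0.142] sz [0.085 0.036] ang 0.113
clay_jar [305.5 224.5] [ 0.418 -0.133] sz [0.057 0.051] ang 0.003
blue_jar [362.5 220.5] [ 0.43  -0.305] sz [0.063 0.051] ang 0.003Traceback (most recent call last):
  File "<stdin>", line 9, in <module>
  File "h.py", line 19, in blob
    c=max(cv2.findContours(k,0,2)[0],key=cv2.contourArea); return c
ValueError: max() iterable argument is empty
```

{"api": "send_rows", "payload": {"xyz": [[28,-20,0],[56,-40,0],[83,-60,0],[111,-80,0],[138,-100,0],[166,-120,0],[194,-140,0],[221,-160,0],[249,-180,0],[276,-200,0]], "dr": [[0,0,-0.117],[0,0,-0.233],[0,0,-0.35],[0,0,-0.467],[0,0,-0.583],[0,0,-0.7],[0,0,-0.817],[0,0,-0.934],[0,0,-1.05],[0,0,-1.167]], "jaw": 87, "grip_force": 20}}

```text
time: 0.93
position: [0.431, -0.3036, 0.2041]
tool_rot: [-2.215, -2.228, 0.0]
ft_force: [-0.3, -0.4, 0.9]
grip_width: 0.995
grip_force: 0.0
```

```bash
cat >> h.py <<'E'
def shot(fn):
    s=get_state(); im=get_image("wrist")[:,:,::-1]; cv2.imwrite(f"pics/{fn}.png",im)
    print("t",round(s["time"],2),"pos",np.round(s["position"],4),"rot",np.round(s["tool_rot"],3)); return im,cam("wrist",s),s
E
python3 - <<'E'
from h import *
shot("w1")
E
```

```text
t 0.93 pos [ 0.431  -0.3036  0.2041] rot [-2.215 -2.228  0.   ]
```

View pics/w1.png

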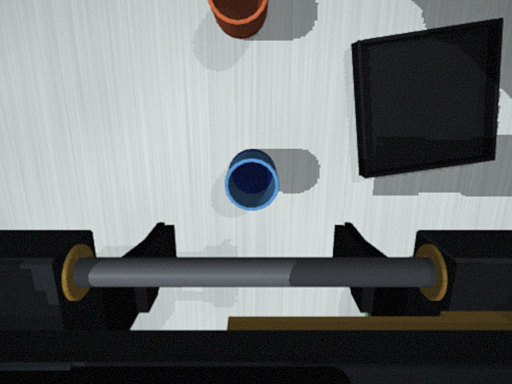

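Run:
```python
from h import *
s=get_state(); C=cam("wrist",s)
im=cv2.imread("pics/w1.png"); h=cv2.cvtColor(im,cv2.COLOR_BGR2HSV)
m=((h[...,1]>90)&(h[...,2]>110)&(abs(h[...,0].astype(int)-107)<15)).astype(np.uint8)*255
k=blob(m,(200,130,300,215)); print(cv2.boundingRect(k)); e=cv2.fitEllipse(cv2.convexHull(k)); print(e)
print(world(C,e[0],.07), world(C,(252,184.5),.07), world(C,[(226,184),(278,184)],.07))
print(world(C,(240,12),.07))
```

```text
(225, 158, 54, 53)
((251.30165100097656, 183.6472625732422), (52.543033599853516, 53.95722579956055), 92.70853424072266)
[[ 0.43383582 -0.30229856  0.07      ]] [[ 0.43456392 -0.30317868  0.07      ]] [[ 0.40809927 -0.30320898  0.07      ]
 [ 0.46101628 -0.30209828  0.07      ]]
[[ 0.4208161  -0.14566362  0.07      ]]
```

{"api": "send_rows", "payload": {"xyz": [[0,3,20],[0,3,45],[0,3,70],[0,3,95],[0,3,120],[0,3,140],[0,3,155],[0,3,162],[0,3,162],[0,3,162]], "dr": [[0,0,0],[0,0,0],[0,0,0],[0,0,0],[0,0,0],[0,0,0],[0,0,0],[0,0,0],[0,0,0],[0,0,0]]}}

```text
time: 1.82
position: [0.4336, -0.3055, 0.0426]
tool_rot: [-2.222, -2.221, -0.0]
ft_force: [-0.4, 0.2, 0.3]
grip_width: 1.0
grip_force: 0.0
```

{"api": "send_rows", "payload": {"xyz": [[0,0,0],[0,0,0],[0,0,0],[0,0,0],[0,0,0],[0,0,0],[0,0,0],[0,0,0],[0,0,0],[0,0,0]], "dr": [[0,0,0],[0,0,0],[0,0,0],[0,0,0],[0,0,0],[0,0,0],[0,0,0],[0,0,0],[0,0,0],[0,0,0]], "jaw": 40}}

```text
time: 2.65
position: [0.4328, -0.3057, 0.0425]
tool_rot: [-2.221, -2.22, 0.002]
ft_force: [-4.7, 1.2, 6.5]
grip_width: 0.638
grip_force: 20.0
```

{"api": "send_rows", "payload": {"xyz": [[0,0,-15],[0,0,-40],[0,0,-70],[10,3,-90],[35,11,-90],[72,22,-90],[110,34,-90],[148,46,-90],[186,58,-90],[225,70,-90]], "dr": [[0,0,0],[0,0,0],[0,0,0],[0,0,0],[0,0,0],[0,0,0],[0,0,0],[0,0,0],[0,0,0],[0,0,0]]}}

```text
time: 3.48
position: [0.5043, -0.0781, 0.1321]
tool_rot: [2.221, 2.221, 0.002]
ft_force: [0.7, 0.2, -1.9]
grip_width: 0.641
grip_force: 19.7
```

{"api": "send_rows", "payload": {"xyz": [[38,12,0],[76,24,0],[114,36,0],[152,48,0],[190,60,0],[228,72,0],[265,83,0],[295,93,0],[315,98,0],[325,100,0]], "dr": [[0,0,0],[0,0,0],[0,0,0],[0,0,0],[0,0,0],[0,0,0],[0,0,0],[0,0,0],[0,0,0],[0,0,0]]}}

```text
time: 4.32
position: [0.6029, 0.25, 0.1315]
tool_rot: [-2.213, -2.224, -0.004]
ft_force: [-0.2, 0.6, -0.8]
grip_width: 0.639
grip_force: 19.8
```

Run:
```python
from h import *
shot("w2")
```

```text
t 4.32 pos [0.6029 0.25   0.1315] rot [-2.213 -2.224 -0.004]
```

View pics/w2.png

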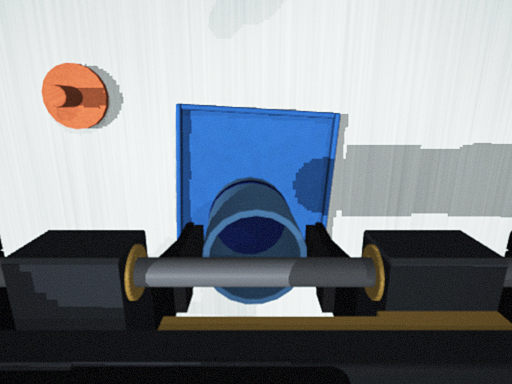

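{"api": "send_rows", "payload": {"xyz": [[-5,0,10],[-6,0,28],[-6,0,46],[-6,0,62],[-6,0,72],[-6,0,78],[-6,0,81],[-6,0,83],[-6,0,84],[-6,0,84]], "dr": [[0,0,0],[0,0,0],[0,0,0],[0,0,0],[0,0,0],[0,0,0],[0,0,0],[0,0,0],[0,0,0],[0,0,0]]}}

```text
time: 5.2
position: [0.604, 0.2387, 0.0489]
tool_rot: [2.221, 2.221, 0.001]
ft_force: [0.4, 0.7, -1.8]
grip_width: 0.638
grip_force: 19.8
```

{"api": "send_rows", "payload": {"xyz": [[0,0,0],[0,0,0],[0,0,0],[0,0,0],[0,0,0],[0,0,0],[0,0,-10],[0,0,-40],[0,0,-80],[0,0,-110]], "dr": [[0,0,0],[0,0,0],[0,0,0],[0,0,0],[0,0,0],[0,0,0],[0,0,0],[0,0,0],[0,0,0],[0,0,0]], "jaw": 87}}

```text
time: 6.03
position: [0.6038, 0.2391, 0.1614]
tool_rot: [2.221, 2.222, 0.002]
ft_force: [1.5, 1.3, 0.8]
grip_width: 1.0
grip_force: 0.0
```

{"api": "send_rows", "payload": {"xyz": [[0,0,-5],[-20,0,-5],[-50,0,-5],[-70,0,-5],[-80,0,-5],[-80,0,-5],[-80,0,-5],[-80,0,-5],[-80,0,-5],[-80,0,-5]], "dr": [[0,0,0],[0,0,0],[0,0,0],[0,0,0],[0,0,0],[0,0,0],[0,0,0],[0,0,0],[0,0,0],[0,0,0]]}}

```text
time: 6.87
position: [0.6032, 0.1605, 0.1633]
tool_rot: [-2.218, -2.224, -0.001]
ft_force: [0.8, 0.8, 0.0]
grip_width: 0.999
grip_force: 0.0
```

Run:
```python
from h import *
shot("w3")
```

```text
t 6.87 pos [0.6032 0.1605 0.1633] rot [-2.218e+00 -2.224e+00 -1.000e-03]
```

View pics/w3.png

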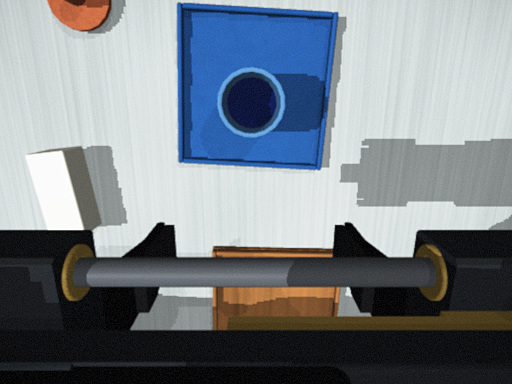

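Run:
```python
from h import *
C=cam("wrist",get_state())
print(world(C,[(251,103),(218,103),(285,103)],.075)); print(world(C,[(178,3),(337,13),(181,161),(320,168)],.015).round(3).tolist())
```

```text
[[0.60106156 0.23230773 0.075     ]
 [0.5742724  0.23224904 0.075     ]
 [0.62865905 0.23236819 0.075     ]]
[[0.533, 0.32, 0.015], [0.68, 0.312, 0.015], [0.527, 0.174, 0.015], [0.673, 0.167, 0.015]]
```

{"api": "send_rows", "payload": {"xyz": [[-20,-16,0],[-45,-37,0],[-75,-61,0],[-105,-85,0],[-135,-109,0],[-160,-130,0],[-180,-146,0],[-195,-158,0],[-200,-162,0],[-200,-162,0]], "dr": [[0,0,0],[0,0,0],[0,0,0],[0,0,0],[0,0,0],[0,0,0],[0,0,0],[0,0,0],[0,0,0],[0,0,0]]}}

```text
time: 7.75
position: [0.4412, -0.0423, 0.1635]
tool_rot: [2.223, 2.218, -0.001]
ft_force: [1.3, -0.7, -0.8]
grip_width: 0.997
grip_force: 0.0
```

Run:
```python
from h import *
shot("w4")
```

```text
t 7.75 pos [ 0.4412 -0.0423  0.1635] rot [ 2.223e+00  2.218e+00 -1.000e-03]
```

View pics/w4.png

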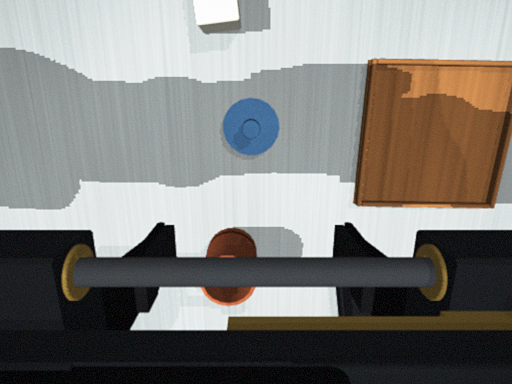

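Run:
```python
from h import *
C=cam("wrist",get_state())
im=cv2.imread("pics/w4.png"); h=cv2.cvtColor(im,cv2.COLOR_BGR2HSV)
m=((h[...,1]>120)&(abs(h[...,0].astype(int)-107)<15)).astype(np.uint8)*255
k=blob(m,(200,80,300,175)); e=cv2.fitEllipse(cv2.convexHull(k)); print(e)
print("disc",world(C,e[0],.010),"knob",world(C,(251,128.5),.04)); print("clay jar rough",world(C,[(229,270)],.07))
s=get_state(); s["position"]=np.array([.6029,.25,.1315]); s["tool_rot"]=np.array([-2.213,-2.224,-.004]); print("w2 rim",world(cam("wrist",s),[(254,257)],.165))
```

```text
((250.6092987060547, 126.13811492919922), (54.81037521362305, 56.029727935791016), 1.9334290027618408)
disc [[0.43908954 0.0079133  0.01      ]] knob [[0.43975341 0.00795569 0.04      ]]
clay jar rough [[ 0.41857795 -0.12312781  0.07      ]]
w2 rim [[0.60344291 0.24712902 0.165     ]]
```

{"api": "send_rows", "payload": {"xyz": [[20,-1,5],[40,-1,20],[50,-1,45],[50,-1,70],[50,-1,92],[50,-1,110],[50,-1,122],[50,-1,128],[50,-1,130],[50,-1,130]], "dr": [[0,0,0],[0,0,0],[0,0,0],[0,0,0],[0,0,0],[0,0,0],[0,0,0],[0,0,0],[0,0,0],[0,0,0]], "jaw": 60}}

```text
time: 8.63
position: [0.441, 0.0099, 0.0333]
tool_rot: [-2.219, -2.223, -0.001]
ft_force: [0.6, 0.1, -0.4]
grip_width: 0.688
grip_force: 0.0
```

{"api": "send_rows", "payload": {"xyz": [[0,0,0],[0,0,0],[0,0,0],[0,0,0],[0,0,0],[0,0,0],[0,0,0],[0,0,0],[0,0,0],[0,0,0]], "dr": [[0,0,0],[0,0,0],[0,0,0],[0,0,0],[0,0,0],[0,0,0],[0,0,0],[0,0,0],[0,0,0],[0,0,0]], "jaw": 5, "grip_force": 15}}

```text
time: 9.47
position: [0.4405, 0.0086, 0.0333]
tool_rot: [2.221, 2.221, -0.0]
ft_force: [1.2, 0.2, 0.1]
grip_width: 0.078
grip_force: 0.0
```

Run:
```python
from h import *
im,C,s=shot("w5"); print(s["grip_width"])
cv2.imwrite("pics/s5.png",cv2.resize(get_image("side")[180:280,200:360,::-1],None,fx=4,fy=4))
```

```text
t 9.47 pos [0.4405 0.0086 0.0333] rot [ 2.221  2.221 -0.   ]
0.0783501980593031
```

View pics/s5.png

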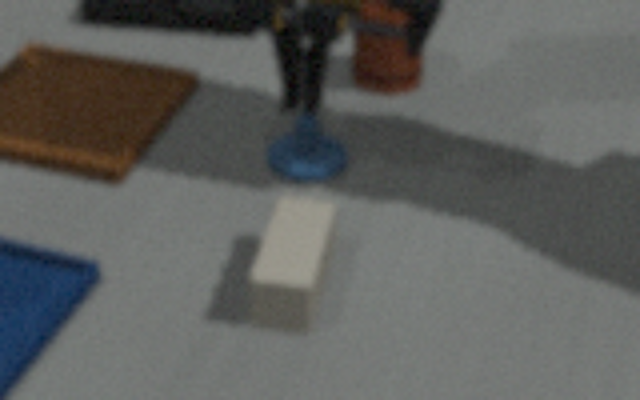

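View pics/w5.png

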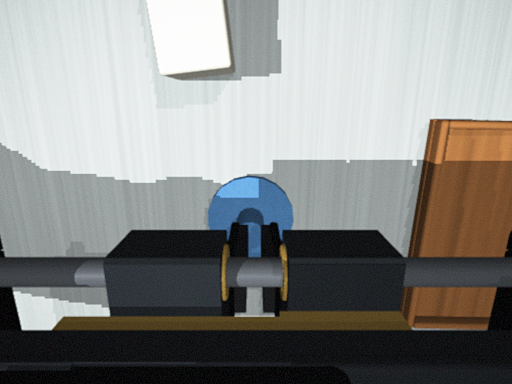

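Run:
```python
from h import *
s=get_state(); C=cam("wrist",s)
print("knob",world(C,(251,217),.04),"disc",world(C,(251,214),.011))
print("expected px of TCP & tip pts (tool x=0, +9.5)",proj(C,[s["position"]+[0,0,0],s["position"]+[0,.0095,-.017],s["position"]+[0,.0095,.0],s["position"]+[0,.0095,.03]]))
T=cam("top"); im=get_image("top")[:,:,::-1]; cv2.imwrite("pics/t5.png",cv2.resize(im[170:270,180:340],None,fx=5,fy=5,interpolation=cv2.INTER_CUBIC))
print(proj(T,[s["position"],[.4395,.008,.01]]))
```

```text
knob [[0.43932908 0.01754766 0.04      ]] disc [[0.43902523 0.00893853 0.011     ]]
expected px of TCP & tip pts (tool x=0, +9.5) [[253.22829806 227.01358551]
 [253.29737252 203.47003143]
 [253.21785929 212.22126683]
 [253.03845243 231.96680954]]
[[258.68449364 217.32939572]
 [258.84492411 218.06962772]]
```

View pics/t5.png

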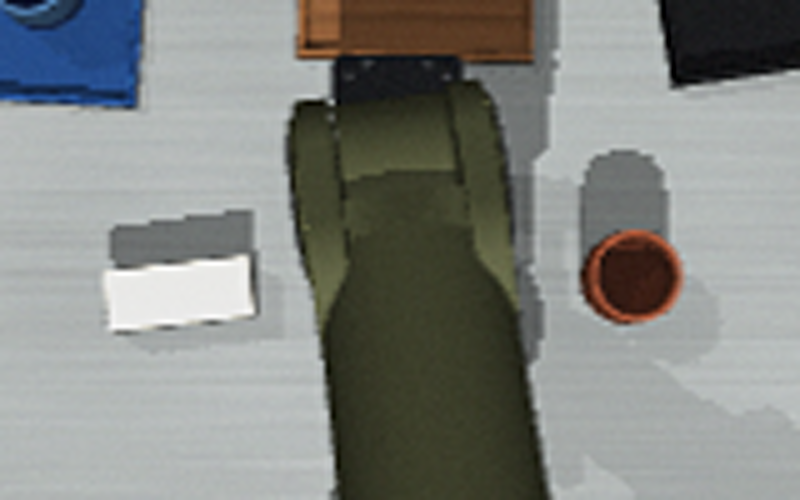

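Run:
```python
from h import *
S=cam("side")
for n,p in dict(knobtop=(.4395,.008,.04),disc=(.4395,.008,.009),tipA=(.44,.0086,.016),tipB=(.44,-.012,.016),tipC=(.44,.0086,.045)).items(): print(n,((proj(S,[p])[0]-[200,180])*4).round())
for z in(.016,.03,.045): print(z, proj(cam("wrist",get_state()),[(.4405,.0086+.0095,z),(.4405,.0086-.003,z)])[:,1])
print(get_state()["joint_positions"].round(4))
```

```text
knobtop [301. 120.]
disc [301. 158.]
tipA [300. 150.]
tipB [308. 135.]
tipC [300. 114.]
0.016 [203.37548547 221.37282374]
0.03 [210.45792488 229.55995686]
0.045 [219.22301336 239.66707014]
[ 0.6048  0.0836 -0.6991  2.1201  0.0657  0.9585 -0.1303]
```

{"api": "send_rows", "payload": {"xyz": [[0,0,0],[0,0,0],[0,0,0],[0,0,0],[0,0,2],[0,0,4],[0,0,7],[0,0,10],[0,0,12],[0,0,12]], "dr": [[0,0,0],[0,0,0],[0,0,0],[0,0,0],[0,0,0],[0,0,0],[0,0,0],[0,0,0],[0,0,0],[0,0,0]], "jaw": 40}}

```text
time: 10.45
position: [0.44, 0.0087, 0.0207]
tool_rot: [-2.221, -2.221, 0.001]
ft_force: [-0.6, -0.2, -0.8]
grip_width: 0.46
grip_force: 0.0
```

Run:
```python
from h import *
cv2.imwrite("pics/s6.png",cv2.resize(get_image("side")[190:240,240:320,::-1],None,fx=8,fy=8,interpolation=cv2.INTER_CUBIC))
s=get_state();S=cam("side");p=s["position"];w=s["grip_width"]*.0435
for dz in(.017,0,-.012):
  print(dz,((proj(S,[p+[w,0,-dz],p+[-w,0,-dz]])-[240,190])*8).round())
```

```text
0.017 [[225. 238.]
 [333. 257.]]
0 [[225. 198.]
 [333. 217.]]
-0.012 [[225. 169.]
 [334. 188.]]
```

View pics/s6.png

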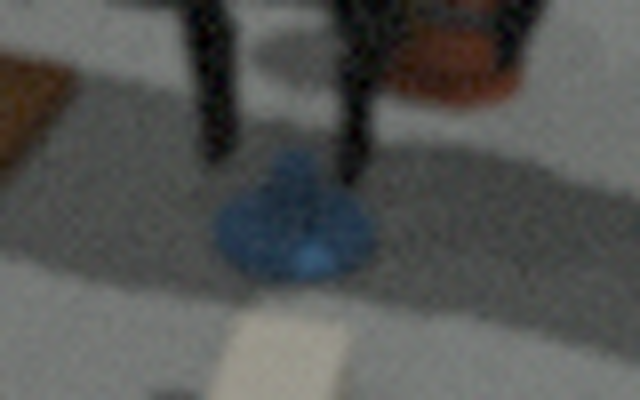

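{"api": "send_rows", "payload": {"xyz": [[0,0,4],[0,0,8],[0,0,11],[0,0,13],[0,0,13],[0,0,13],[0,0,13],[0,0,13],[0,0,13],[0,0,13]], "dr": [[0,0,0],[0,0,0],[0,0,0],[0,0,0],[0,0,0],[0,0,0],[0,0,0],[0,0,0],[0,0,0],[0,0,0]]}}

```text
time: 11.33
position: [0.4407, 0.0085, 0.0085]
tool_rot: [2.221, 2.221, 0.0]
ft_force: [-0.9, -0.8, 1.3]
grip_width: 0.456
grip_force: 0.0
```

{"api": "send_rows", "payload": {"xyz": [[0,0,0],[0,0,0],[0,0,0],[0,0,0],[0,0,0],[0,0,0],[0,0,0],[0,0,0],[0,0,0],[0,0,0]], "dr": [[0,0,0],[0,0,0],[0,0,0],[0,0,0],[0,0,0],[0,0,0],[0,0,0],[0,0,0],[0,0,0],[0,0,0]], "jaw": 5, "grip_force": 15}}

```text
time: 12.17
position: [0.4406, 0.0086, 0.0083]
tool_rot: [-2.221, -2.221, 0.0]
ft_force: [0.7, -0.3, 0.0]
grip_width: 0.201
grip_force: 14.8
```

{"api": "send_rows", "payload": {"xyz": [[0,0,-20],[0,0,-50],[15,15,-85],[40,41,-110],[67,69,-120],[94,97,-120],[120,124,-120],[140,145,-120],[152,157,-120],[156,161,-120]], "dr": [[0,0,0],[0,0,0],[0,0,0],[0,0,0],[0,0,0],[0,0,0],[0,0,0],[0,0,0],[0,0,0],[0,0,0]]}}

```text
time: 13.0
position: [0.6026, 0.1678, 0.1277]
tool_rot: [-2.217, -2.223, -0.003]
ft_force: [0.0, -0.3, 0.5]
grip_width: 0.203
grip_force: 14.8
```

{"api": "send_rows", "payload": {"xyz": [[0,0,0],[0,0,0],[0,0,0],[0,0,0],[0,0,0],[0,0,0],[0,0,0],[0,0,0],[0,0,0],[0,0,0]], "dr": [[0,0,0],[0,0,0],[0,0,0],[0,0,0],[0,0,0],[0,0,0],[0,0,0],[0,0,0],[0,0,0],[0,0,0]]}}

```text
time: 13.83
position: [0.6016, 0.1646, 0.1283]
tool_rot: [2.221, 2.221, -0.0]
ft_force: [0.5, 0.4, -0.2]
grip_width: 0.201
grip_force: 14.8
```

Run:
```python
from h import *
im,C,s=shot("w6"); np.savez("pics/w6.npz",p=s["position"],r=s["tool_rot"])
```

```text
t 13.83 pos [0.6016 0.1646 0.1283] rot [ 2.221  2.221 -0.   ]
```

View pics/w6.png

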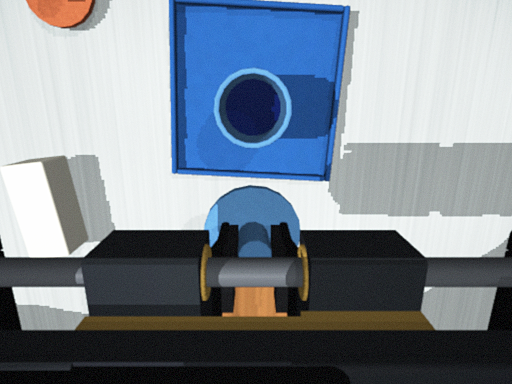

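Run:
```python
from h import *
d=np.load("pics/w6.npz"); s=dict(position=d["p"],tool_rot=d["r"]); C=cam("wrist",s)
im=cv2.imread("pics/w6.png"); h=cv2.cvtColor(im,cv2.COLOR_BGR2HSV)
print(h[108,216],h[160,200],h[200,252])
m=((h[...,1]<170)&(h[...,2]>130)&(abs(h[...,0].astype(int)-103)<14)).astype(np.uint8)*255
k=blob(m,(205,60,300,155)); e=cv2.fitEllipse(cv2.convexHull(k)); print(e, "rim",world(C,e[0],.075))
for z in(.126,.132): print(z,world(C,[(252.5,186),(205,232),(300,232)],z).round(4).tolist())
```

```text
[103 132 236] [107 187 218] [104 145 171]
((252.24691772460938, 107.47323608398438), (78.87966918945312, 80.7370376586914), 177.62010192871094) rim [[0.60075404 0.23376615 0.075     ]]
0.126 [[0.6011, 0.1897, 0.126], [0.5718, 0.1603, 0.126], [0.6304, 0.1603, 0.126]]
0.132 [[0.6012, 0.1913, 0.132], [0.5728, 0.1629, 0.132], [0.6295, 0.1629, 0.132]]
```

{"api": "send_rows", "payload": {"xyz": [[15,0,0],[35,0,0],[55,0,0],[68,0,0],[71,0,5],[71,0,15],[71,0,25],[71,0,33],[71,0,38],[71,0,38]], "dr": [[0,0,0],[0,0,0],[0,0,0],[0,0,0],[0,0,0],[0,0,0],[0,0,0],[0,0,0],[0,0,0],[0,0,0]]}}

```text
time: 14.72
position: [0.6008, 0.2336, 0.0881]
tool_rot: [-2.223, -2.219, 0.005]
ft_force: [-1.0, 0.2, -1.5]
grip_width: 0.198
grip_force: 14.8
```

{"api": "send_rows", "payload": {"xyz": [[0,0,0],[0,0,2],[0,0,4],[0,0,6],[0,0,8],[0,0,10],[0,0,11],[0,0,12],[0,0,12.5],[0,0,12.5]], "dr": [[0,0,0],[0,0,0],[0,0,0],[0,0,0],[0,0,0],[0,0,0],[0,0,0],[0,0,0],[0,0,0],[0,0,0]]}}

```text
time: 15.55
position: [0.6016, 0.2357, 0.0779]
tool_rot: [2.221, 2.222, -0.0]
ft_force: [-0.3, -0.4, -0.3]
grip_width: 0.2
grip_force: 14.8
```

{"api": "send_rows", "payload": {"xyz": [[0,0,0],[0,0,0],[0,0,0],[0,0,0],[0,0,0],[0,0,-5],[0,0,-20],[0,0,-45],[0,0,-70],[0,0,-85]], "dr": [[0,0,0],[0,0,0],[0,0,0],[0,0,0],[0,0,0],[0,0,0],[0,0,0],[0,0,0],[0,0,0],[0,0,0]], "jaw": 45}}

```text
time: 16.38
position: [0.6027, 0.2366, 0.1672]
tool_rot: [2.22, 2.22, 0.006]
ft_force: [0.0, 0.4, 1.4]
grip_width: 0.516
grip_force: 0.0
```

{"api": "send_rows", "payload": {"xyz": [[-10,0,0],[-30,0,0],[-55,0,0],[-75,0,0],[-75,0,0],[-75,0,0],[-75,0,0],[-75,0,0],[-75,0,0],[-75,0,0]], "dr": [[0,0,0],[0,0,0],[0,0,0],[0,0,0],[0,0,0],[0,0,0],[0,0,0],[0,0,0],[0,0,0],[0,0,0]]}}

```text
time: 17.22
position: [0.6013, 0.1619, 0.1628]
tool_rot: [-2.219, -2.223, -0.0]
ft_force: [-0.5, 0.1, -0.1]
grip_width: 0.516
grip_force: 0.0
```

Run:
```python
from h import *
im,C,s=shot("w7")
cv2.imwrite("pics/w7c.png",im[0:230,100:420])
print(proj(C,[(.6008,.2338,.075),(.6008,.2338,.081),(.6008,.2338,.109)]))
```

```text
t 17.22 pos [0.6013 0.1619 0.1628] rot [-2.219 -2.223 -0.   ]
[[253.06918485 103.20868437]
 [253.04177276 103.2512674 ]
 [252.89533953 103.47874262]]
```

View pics/w7c.png

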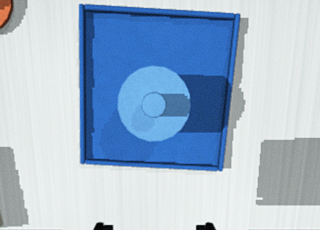

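{"api": "send_rows", "payload": {"xyz": [[-20,-10,0],[-55,-27,0],[-92,-46,0],[-129,-64,0],[-166,-83,0],[-203,-101,0],[-240,-120,0],[-277,-138,0],[-314,-157,0],[-340,-170,0]], "dr": [[0,0,0],[0,0,0],[0,0,0],[0,0,0],[0,0,0],[0,0,0],[0,0,0],[0,0,0],[0,0,0],[0,0,0]], "jaw": 87}}

```text
time: 18.1
position: [0.4295, -0.1827, 0.163]
tool_rot: [2.224, 2.218, -0.002]
ft_force: [0.2, -0.4, 0.1]
grip_width: 0.995
grip_force: 0.0
```

{"api": "send_rows", "payload": {"xyz": [[-15,-8,0],[-22,-11,0],[-22,-11,0],[-22,-11,0],[-22,-11,0],[-22,-11,0],[-22,-11,0],[-22,-11,0],[-22,-11,0],[-22,-11,0]], "dr": [[0,0,0],[0,0,0],[0,0,0],[0,0,0],[0,0,0],[0,0,0],[0,0,0],[0,0,0],[0,0,0],[0,0,0]]}}

```text
time: 18.93
position: [0.4207, -0.2011, 0.1628]
tool_rot: [-2.221, -2.222, 0.0]
ft_force: [0.7, -0.1, -0.5]
grip_width: 1.0
grip_force: 0.0
```

```bash
cat >> h.py <<'E'
def rim(im,C,guess,z,hue,smin=60,vmin=60,r=None,box=None):
    h=cv2.cvtColor(im,cv2.COLOR_BGR2HSV); dh=np.abs((h[...,0].astype(int)-hue+90)%180-90)
    m=((dh<14)&(h[...,1]>smin)&(h[...,2]>vmin)).astype(np.uint8)*255
    u,v=proj(C,[guess])[0]; b=box or [int(max(0,q)) for q in(u-65,v-65,u+65,v+65)]
    k=blob(m,b); e=cv2.fitEllipse(cv2.convexHull(k)); w=world(C,[e[0],np.array(e[0])+[e[1][0]/2,0]],z)
    print("ell",np.round(e[0],1),np.round(e[1],1),"world",w[0].round(4),"diam",round(2*np.linalg.norm(w[1]-w[0]),4)); return w[0]
E
python3 - <<'E'
from h import *
im,C,s=shot("w8")
rim(im,C,(.419,-.133,.07),.07,8,100,100)
rim(im,C,(.419,-.133,.07),.07,8,100,20)
E
```

```text
t 18.93 pos [ 0.4207 -0.2011  0.1628] rot [-2.221 -2.222  0.   ]
ell [247.6 110.9] [65.7 67.8] world [ 0.4158 -0.1354  0.07  ] diam 0.0546
ell [247.6 110.9] [65.7 67.8] world [ 0.4158 -0.1354  0.07  ] diam 0.0546
```

{"api": "send_rows", "payload": {"xyz": [[20,-2,0],[45,-4,3],[62,-5,15],[66,-5,40],[66,-5,65],[66,-5,90],[66,-5,110],[66,-5,122],[66,-5,128],[66,-5,128]], "dr": [[0,0,0],[0,0,0],[0,0,0],[0,0,0],[0,0,0],[0,0,0],[0,0,0],[0,0,0],[0,0,0],[0,0,0]]}}

```text
time: 19.82
position: [0.4146, -0.135, 0.0337]
tool_rot: [-2.22, -2.22, 0.001]
ft_force: [-0.5, 1.1, 0.6]
grip_width: 1.004
grip_force: 0.0
```

{"api": "send_rows", "payload": {"xyz": [[0,0,0],[0,0,0],[0,0,0],[0,0,0],[0,0,0],[0,0,0],[0,0,0],[0,0,0],[0,0,0],[0,0,0]], "dr": [[0,0,0],[0,0,0],[0,0,0],[0,0,0],[0,0,0],[0,0,0],[0,0,0],[0,0,0],[0,0,0],[0,0,0]], "jaw": 40, "grip_force": 20}}

```text
time: 20.65
position: [0.4156, -0.1356, 0.0352]
tool_rot: [2.221, 2.221, -0.001]
ft_force: [-2.2, 0.2, 5.5]
grip_width: 0.635
grip_force: 20.0
```

{"api": "send_rows", "payload": {"xyz": [[0,0,-15],[0,0,-38],[10,16,-55],[27,45,-60],[47,77,-60],[67,110,-60],[87,143,-60],[107,176,-60],[122,201,-60],[130,214,-60]], "dr": [[0,0,0],[0,0,0],[0,0,0],[0,0,0],[0,0,0],[0,0,0],[0,0,0],[0,0,0],[0,0,0],[0,0,0]]}}

```text
time: 21.48
position: [0.6319, -0.0017, 0.0936]
tool_rot: [-2.217, -2.223, -0.004]
ft_force: [-0.7, 0.3, -1.5]
grip_width: 0.635
grip_force: 20.0
```

{"api": "send_rows", "payload": {"xyz": [[0,0,0],[0,0,8],[0,0,20],[0,0,32],[0,0,42],[0,0,48],[0,0,51],[0,0,53],[0,0,54.5],[0,0,54.5]], "dr": [[0,0,0],[0,0,0],[0,0,0],[0,0,0],[0,0,0],[0,0,0],[0,0,0],[0,0,0],[0,0,0],[0,0,0]]}}

```text
time: 22.32
position: [0.6298, -0.0054, 0.0406]
tool_rot: [2.221, 2.221, 0.0]
ft_force: [1.1, 0.0, -1.6]
grip_width: 0.634
grip_force: 20.0
```

{"api": "send_rows", "payload": {"xyz": [[0,0,0],[0,0,0],[0,0,0],[0,0,0],[0,0,0],[0,0,0],[0,0,-10],[0,0,-40],[0,0,-80],[0,0,-120]], "dr": [[0,0,0],[0,0,0],[0,0,0],[0,0,0],[0,0,0],[0,0,0],[0,0,0],[0,0,0],[0,0,0],[0,0,0]], "jaw": 87}}

```text
time: 23.15
position: [0.6287, -0.0053, 0.1616]
tool_rot: [-2.22, -2.221, 0.002]
ft_force: [1.9, -0.6, 0.2]
grip_width: 1.001
grip_force: 0.0
```

{"api": "send_rows", "payload": {"xyz": [[25,-18,0],[55,-39,0],[85,-60,0],[115,-82,0],[145,-103,0],[175,-124,0],[205,-145,0],[235,-166,0],[255,-181,0],[265,-188,0]], "dr": [[0,0,0],[0,0,0],[0,0,0],[0,0,0],[0,0,0],[0,0,0],[0,0,0],[0,0,0],[0,0,0],[0,0,0]], "jaw": 45}}

```text
time: 23.98
position: [0.4388, 0.2635, 0.1614]
tool_rot: [2.214, 2.228, 0.002]
ft_force: [-0.4, 0.4, -0.2]
grip_width: 0.524
grip_force: 0.0
```

{"api": "send_rows", "payload": {"xyz": [[0,0,0],[0,0,0],[0,0,0],[0,0,0],[0,0,0],[0,0,0],[0,0,0],[0,0,0],[0,0,0],[0,0,0]], "dr": [[0,0,0],[0,0,0],[0,0,0],[0,0,0],[0,0,0],[0,0,0],[0,0,0],[0,0,0],[0,0,0],[0,0,0]]}}

```text
time: 24.82
position: [0.4416, 0.2596, 0.1603]
tool_rot: [2.221, 2.221, -0.0]
ft_force: [-0.9, 0.2, -0.1]
grip_width: 0.515
grip_force: 0.0
```

Run:
```python
from h import *
im,C,s=shot("w9")
rim(im,C,(.441,.326,.01),.010,8,100,100)
```

```text
t 24.82 pos [0.4416 0.2596 0.1603] rot [ 2.221  2.221 -0.   ]
ell [252.3 106.4] [57.  59.1] world [0.4402 0.328  0.01  ] diam 0.0571
```

{"api": "send_rows", "payload": {"xyz": [[25,-1,0],[50,-1,15],[66,-1,45],[68,-1,75],[68,-1,100],[68,-1,122],[68,-1,138],[68,-1,147],[68,-1,152],[68,-1,152]], "dr": [[0,0,0],[0,0,0],[0,0,0],[0,0,0],[0,0,0],[0,0,0],[0,0,0],[0,0,0],[0,0,0],[0,0,0]]}}

```text
time: 25.7
position: [0.4403, 0.3274, 0.0078]
tool_rot: [-2.221, -2.221, 0.002]
ft_force: [-0.2, 0.1, -0.0]
grip_width: 0.519
grip_force: 0.0
```

{"api": "send_rows", "payload": {"xyz": [[0,0,0],[0,0,0],[0,0,0],[0,0,0],[0,0,0],[0,0,0],[0,0,0],[0,0,0],[0,0,0],[0,0,0]], "dr": [[0,0,0],[0,0,0],[0,0,0],[0,0,0],[0,0,0],[0,0,0],[0,0,0],[0,0,0],[0,0,0],[0,0,0]], "jaw": 5, "grip_force": 15}}

```text
time: 26.53
position: [0.4408, 0.3278, 0.0087]
tool_rot: [2.221, 2.221, 0.001]
ft_force: [-0.2, 0.4, 3.7]
grip_width: 0.197
grip_force: 15.0
```

{"api": "send_rows", "payload": {"xyz": [[0,0,-20],[0,0,-50],[0,0,-85],[-12,6,-110],[-40,19,-120],[-75,35,-120],[-110,52,-120],[-145,68,-120],[-180,84,-120],[-215,101,-120]], "dr": [[0,0,0],[0,0,0],[0,0,0],[0,0,0],[0,0,0],[0,0,0],[0,0,0],[0,0,0],[0,0,0],[0,0,0]]}}

```text
time: 27.37
position: [0.5416, 0.1105, 0.128]
tool_rot: [2.221, 2.221, -0.001]
ft_force: [0.6, 0.4, -0.7]
grip_width: 0.2
grip_force: 15.0
```

{"api": "send_rows", "payload": {"xyz": [[-35,16,0],[-70,33,0],[-105,49,0],[-140,66,0],[-170,80,0],[-185,87,0],[-188,88,0],[-188,88,0],[-188,88,0],[-188,88,0]], "dr": [[0,0,0],[0,0,0],[0,0,0],[0,0,0],[0,0,0],[0,0,0],[0,0,0],[0,0,0],[0,0,0],[0,0,0]]}}

```text
time: 28.2
position: [0.629, -0.0724, 0.1284]
tool_rot: [-2.217, -2.225, -0.001]
ft_force: [-0.3, 0.2, -0.2]
grip_width: 0.199
grip_force: 15.0
```

Run:
```python
from h import *
im,C,s=shot("w10")
print(proj(C,[(.63,-.005,.075)]))
h=cv2.cvtColor(im,cv2.COLOR_BGR2HSV); u,v=proj(C,[(.63,-.005,.075)])[0].astype(int)
for d in(-50,-45,-40,-37,-34,-30,30,34,37,40,45,50): print(d,h[v,u+d])
```

```text
t 28.2 pos [ 0.629  -0.0724  0.1284] rot [-2.217e+00 -2.225e+00 -1.000e-03]
[[255.12428665 110.22999499]]
-50 [ 14 156 196]
-45 [ 15 155 221]
-40 [ 15 151 204]
-37 [ 10 160 237]
-34 [  9 174 196]
-30 [  8 162  77]
30 [  9 165 144]
34 [  9 165 209]
37 [ 10 154 239]
40 [ 13 159 146]
45 [ 14 157 153]
50 [ 13 162 151]
```

View pics/w10.png

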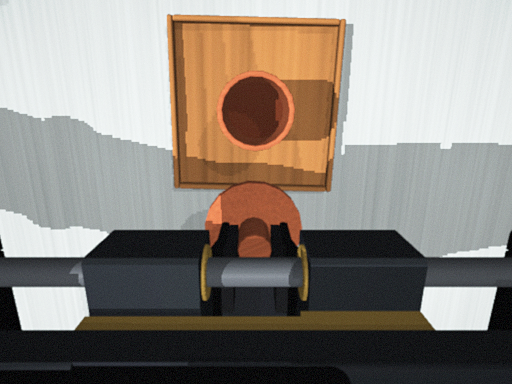

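Run:
```python
from h import *
C=cam("wrist",get_state())
print(get_state()["position"],world(C,[(256,111)],.075),world(C,[(253.5,182)],.129),world(C,[(206,228),(301,228)],.129))
```

```text
[ 0.62913475 -0.07261748  0.12853846] [[ 0.63073646 -0.0058197   0.075     ]] [[ 0.62920682 -0.04436199  0.129     ]] [[ 0.6005269  -0.07318577  0.129     ]
 [ 0.65806786 -0.07295805  0.129     ]]
```

{"api": "send_rows", "payload": {"xyz": [[15,1,0],[35,1.5,0],[53,1.5,0],[65,1.5,0],[67.5,1.5,5],[67.5,1.5,15],[67.5,1.5,25],[67.5,1.5,33],[67.5,1.5,38],[67.5,1.5,38]], "dr": [[0,0,0],[0,0,0],[0,0,0],[0,0,0],[0,0,0],[0,0,0],[0,0,0],[0,0,0],[0,0,0],[0,0,0]]}}

```text
time: 29.08
position: [0.6298, -0.0093, 0.088]
tool_rot: [-2.222, -2.218, 0.004]
ft_force: [-0.5, -0.2, -0.9]
grip_width: 0.202
grip_force: 15.0
```

{"api": "send_rows", "payload": {"xyz": [[0,0,0],[0,0,2],[0,0,4],[0,0,6],[0,0,8],[0,0,10],[0,0,11],[0,0,12],[0,0,12],[0,0,12]], "dr": [[0,0,0],[0,0,0],[0,0,0],[0,0,0],[0,0,0],[0,0,0],[0,0,0],[0,0,0],[0,0,0],[0,0,0]]}}

```text
time: 29.92
position: [0.6311, -0.0079, 0.0784]
tool_rot: [2.221, 2.221, 0.0]
ft_force: [-0.2, 0.7, -1.3]
grip_width: 0.2
grip_force: 14.9
```

{"api": "send_rows", "payload": {"xyz": [[0.5,0,0],[1,0,0],[1.5,0,0],[2,0,0],[2.5,0,0],[2.5,0,0],[2.5,0,0.5],[2.5,0,0.5],[2.5,0,0.5],[2.5,0,0.5]], "dr": [[0,0,0],[0,0,0],[0,0,0],[0,0,0],[0,0,0],[0,0,0],[0,0,0],[0,0,0],[0,0,0],[0,0,0]]}}

```text
time: 30.75
position: [0.6312, -0.0053, 0.0781]
tool_rot: [2.221, 2.221, 0.0]
ft_force: [-0.4, 1.3, 1.0]
grip_width: 0.2
grip_force: 15.0
```

{"api": "send_rows", "payload": {"xyz": [[0,0,0],[0,0,0],[0,0,0],[0,0,0],[0,0,0],[0,0,-5],[0,0,-20],[0,0,-45],[0,0,-70],[0,0,-85]], "dr": [[0,0,0],[0,0,0],[0,0,0],[0,0,0],[0,0,0],[0,0,0],[0,0,0],[0,0,0],[0,0,0],[0,0,0]], "jaw": 45}}

```text
time: 31.58
position: [0.6322, -0.005, 0.166]
tool_rot: [2.22, 2.22, 0.004]
ft_force: [0.2, 0.6, -0.1]
grip_width: 0.517
grip_force: 0.0
```

{"api": "send_rows", "payload": {"xyz": [[-10,0,0],[-30,0,0],[-55,0,0],[-70,0,0],[-70,0,0],[-70,0,0],[-70,0,0],[-70,0,0],[-70,0,0],[-70,0,0]], "dr": [[0,0,0],[0,0,0],[0,0,0],[0,0,0],[0,0,0],[0,0,0],[0,0,0],[0,0,0],[0,0,0],[0,0,0]]}}

```text
time: 32.42
position: [0.6311, -0.0741, 0.1629]
tool_rot: [-2.219, -2.223, -0.0]
ft_force: [-0.3, 0.4, -0.7]
grip_width: 0.52
grip_force: 0.0
```

Run:
```python
from h import *
im,C,s=shot("w11")
cv2.imwrite("pics/w11c.png",cv2.resize(im[40:180,160:350],None,fx=3,fy=3))
rim(im,C,(.631,-.006,.08),.081,9,100,100)
```

```text
t 32.42 pos [ 0.6311 -0.0741  0.1629] rot [-2.219 -2.223 -0.   ]
ell [252. 105.] [140.4 314. ] world [ 0.6298 -0.0035  0.081 ] diam 0.1114
```

View pics/w11c.png

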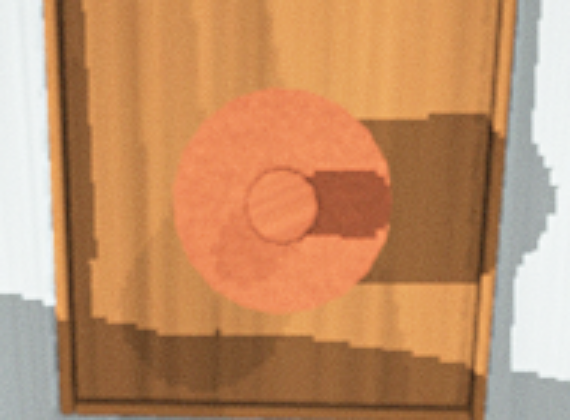

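{"api": "send_rows", "payload": {"xyz": [[15,-20,0],[37,-50,0],[60,-81,0],[83,-112,0],[106,-143,0],[127,-172,0],[142,-192,0],[149,-201,0],[149,-201,0],[149,-201,0]], "dr": [[0,0,0],[0,0,0],[0,0,0],[0,0,0],[0,0,0],[0,0,0],[0,0,0],[0,0,0],[0,0,0],[0,0,0]], "jaw": 75}}

```text
time: 33.3
position: [0.4304, 0.0735, 0.1632]
tool_rot: [2.218, 2.221, -0.0]
ft_force: [-0.2, -0.8, -0.4]
grip_width: 0.861
grip_force: 0.0
```

Run:
```python
from h import *
im,C,s=shot("w12")
u,v=proj(C,[(.406,.142,.038)])[0].astype(int); print(u,v)
h=cv2.cvtColor(im,cv2.COLOR_BGR2HSV); g=cv2.GaussianBlur(h,(3,3),0)
print([tuple(g[v,u+d]) for d in(-70,-50,-20,0,20,50)])
m=((g[...,2]>244)).astype(np.uint8)*255
k=blob(m,(max(u-90,0),max(v-100,0),u+90,v+100)); r=cv2.minAreaRect(k); w=world(C,cv2.boxPoints(r),.038); print(r,w.round(4).tolist(),w.mean(0))
x=im[max(v-110,0):v+110,u-110:u+110].copy(); cv2.drawContours(im,[np.int32(cv2.boxPoints(r))],0,(0,0,255),1); cv2.imwrite("pics/w12c.png",im[0:240,100:420])
```

```text
t 33.3 pos [0.4304 0.0735 0.1632] rot [ 2.218  2.221 -0.   ]
227 106
[(np.uint8(84), np.uint8(10), np.uint8(217)), (np.uint8(90), np.uint8(10), np.uint8(213)), (np.uint8(37), np.uint8(4), np.uint8(246)), (np.uint8(43), np.uint8(2), np.uint8(248)), (np.uint8(37), np.uint8(16), np.uint8(147)), (np.uint8(90), np.uint8(10), np.uint8(203))]
((225.31539916992188, 105.02307891845703), (97.11919403076172, 39.07094192504883), 82.87498474121094) [[0.3827, 0.1827, 0.038], [0.4173, 0.1867, 0.038], [0.4279, 0.1009, 0.038], [0.3905, 0.0962, 0.038]] [0.40459165 0.14164688 0.038     ]Traceback (most recent call last):
  File "<stdin>", line 8, in <module>
cv2.error: OpenCV(4.12.0) :-1: error: (-5:Bad argument) in function 'drawContours'
> Overload resolution failed:
>  - Layout of the output array image is incompatible with cv::Mat
>  - Expected Ptr<cv::UMat> for argument 'image'
```

{"api": "send_rows", "payload": {"xyz": [[20,-7,0],[42,-15,5],[60,-22,20],[68,-25,40],[68,-25,62],[68,-25,80],[68,-25,92],[68,-25,98],[68,-25,100],[68,-25,100]], "dr": [[0,0,-0.03],[0,0,-0.06],[0,0,-0.09],[0,0,-0.12],[0,0,-0.12],[0,0,-0.12],[0,0,-0.12],[0,0,-0.12],[0,0,-0.12],[0,0,-0.12]]}}

```text
time: 34.18
position: [0.4053, 0.1418, 0.0627]
tool_rot: [-2.084, -2.349, -0.001]
ft_force: [-0.4, 0.9, 0.3]
grip_width: 0.862
grip_force: 0.0
```

Run:
```python
from h import *
s=get_state();print(R.from_rotvec(s["tool_rot"]).as_matrix().round(3), s["position"],s["joint_positions"].round(2))
```

```text
[[-0.119  0.993 -0.001]
 [ 0.993  0.119  0.001]
 [ 0.001 -0.001 -1.   ]] [0.40534876 0.14180436 0.06273096] [ 0.59  0.02 -0.98  2.11  0.01  1.02 -0.27]
```

{"api": "send_rows", "payload": {"xyz": [[0,0,10],[0,0,22],[0,0,34],[0,0,44],[0,0,51],[0,0,55],[0,0,56],[0,0,56],[0,0,56],[0,0,56]], "dr": [[0,0,0],[0,0,0],[0,0,0],[0,0,0],[0,0,0],[0,0,0],[0,0,0],[0,0,0],[0,0,0],[0,0,0]]}}

```text
time: 35.02
position: [0.4057, 0.1417, 0.0073]
tool_rot: [2.084, 2.35, 0.001]
ft_force: [-0.3, 0.1, -0.2]
grip_width: 0.862
grip_force: 0.0
```

{"api": "send_rows", "payload": {"xyz": [[0,0,0],[0,0,0],[0,0,0],[0,0,0],[0,0,0],[0,0,0],[0,0,0],[0,0,0],[0,0,0],[0,0,0]], "dr": [[0,0,0],[0,0,0],[0,0,0],[0,0,0],[0,0,0],[0,0,0],[0,0,0],[0,0,0],[0,0,0],[0,0,0]], "jaw": 25, "grip_force": 30}}

```text
time: 35.85
position: [0.4051, 0.1415, 0.0068]
tool_rot: [2.084, 2.351, -0.0]
ft_force: [-0.3, 0.5, -0.3]
grip_width: 0.435
grip_force: 30.0
```

{"api": "send_rows", "payload": {"xyz": [[0,0,-15],[0,0,-40],[0,0,-70],[-8,3,-92],[-30,13,-100],[-62,27,-100],[-94,41,-100],[-126,55,-100],[-158,69,-100],[-190,83,-100]], "dr": [[0,0,0],[0,0,0],[0,0,0],[0,0,0],[0,0,0],[0,0,0],[0,0,0],[0,0,0],[0,0,0],[0,0,0]]}}

```text
time: 36.68
position: [0.5103, -0.0388, 0.1062]
tool_rot: [-2.084, -2.35, 0.002]
ft_force: [0.6, 0.1, -2.1]
grip_width: 0.432
grip_force: 30.0
```

{"api": "send_rows", "payload": {"xyz": [[-32,14,0],[-64,28,0],[-96,42,0],[-128,56,0],[-160,70,0],[-185,81,0],[-198,86,0],[-203,88,0],[-203,88,0],[-203,88,0]], "dr": [[0,0,0],[0,0,0],[0,0,0],[0,0,0],[0,0,0],[0,0,0],[0,0,0],[0,0,0],[0,0,0],[0,0,0]]}}

```text
time: 37.52
position: [0.6213, -0.2265, 0.1061]
tool_rot: [-2.082, -2.35, -0.0]
ft_force: [-0.5, 0.7, -2.4]
grip_width: 0.435
grip_force: 30.0
```

{"api": "send_rows", "payload": {"xyz": [[0,0,12],[0,0,30],[0,0,48],[0,0,64],[0,0,76],[0,0,84],[0,0,89],[0,0,92],[0,0,94],[0,0,94]], "dr": [[0,0,0],[0,0,0],[0,0,0],[0,0,0],[0,0,0],[0,0,0],[0,0,0],[0,0,0],[0,0,0],[0,0,0]]}}

```text
time: 38.35
position: [0.6222, -0.2281, 0.0131]
tool_rot: [2.084, 2.35, 0.0]
ft_force: [-0.6, 0.2, -2.3]
grip_width: 0.436
grip_force: 30.0
```

{"api": "send_rows", "payload": {"xyz": [[0,0,0],[0,0,0],[0,0,0],[0,0,0],[0,0,0],[0,0,-5],[0,0,-20],[0,0,-50],[0,0,-85],[0,0,-120]], "dr": [[0,0,0],[0,0,0],[0,0,0],[0,0,0],[0,0,0],[0,0,0],[0,0,0],[0,0,0],[0,0,0],[0,0,0]], "jaw": 60}}

```text
time: 39.18
position: [0.6217, -0.2278, 0.1352]
tool_rot: [-2.084, -2.351, -0.0]
ft_force: [1.0, -1.4, 0.3]
grip_width: 0.688
grip_force: 0.0
```

{"api": "send_rows", "payload": {"xyz": [[0,-20,0],[0,-50,0],[0,-85,0],[0,-115,0],[0,-140,0],[0,-150,0],[0,-150,0],[0,-150,0],[0,-150,0],[0,-150,0]], "dr": [[0,0,0],[0,0,0],[0,0,0],[0,0,0],[0,0,0],[0,0,0],[0,0,0],[0,0,0],[0,0,0],[0,0,0]]}}

```text
time: 40.02
position: [0.4747, -0.2453, 0.1332]
tool_rot: [2.081, 2.352, 0.002]
ft_force: [0.4, -0.0, -0.2]
grip_width: 0.686
grip_force: 0.0
```

Run:
```python
from h import *
im=get_image("top")[:,:,::-1]; sd=get_image("side")[:,:,::-1]
a=cv2.resize(im[90:270,80:460],(760,360)); b=cv2.resize(sd[120:350,60:360],(300,230)); o=np.zeros((600,760,3),np.uint8); o[:360]=a; o[365:595,:300]=b
o[365:595,320:700]=sd[110:340,80:460]
cv2.imwrite("pics/fin.png",o)
```

```text
(no output)
```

View pics/fin.png

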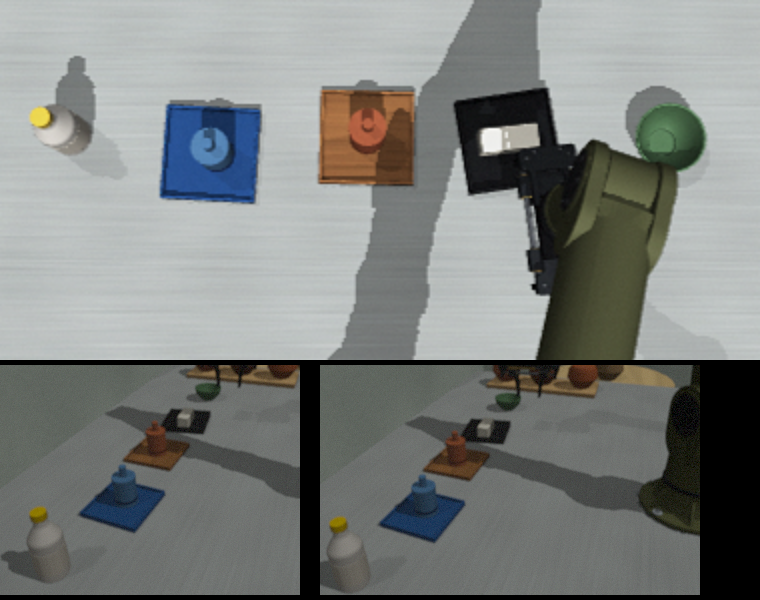

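The final picture shows both closed jars upright in their own trays: blue at (211,148), terracotta at (368,127). The prop lies flat in the black tray at (510,138), and the bottle and bowl have not moved. The arm is clear of everything.

```bash
python3 -c "
from bench import *
print(close_job())"
```

```text
the job is handed in; nothing more can be done
None
```

I handed the job in at about 40 s: both jars stand in their own trays with their own lids seated, the kiln prop lies flat in the black tray, and the bottle and bowl look undisturbed in the last pictures; no verdict was returned.

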